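# Varnish the painted plaques and shut them in the drying case

### The arm

A 7-joint arm with a two-finger parallel gripper is mounted at the origin on the work surface. World frame = base frame: x ahead of the robot, y to its left, z up, the work surface at z = 0. Lengths are in m, angles in rad, forces in N, time in s.
With the tool pointing down it reaches from about 0.425 to 0.925 m from the base axis. Payload 6.8 kg.
Tool frame: the origin (TCP) lies between the finger pads; the fingertips stand r.tips_ahead ahead of it and the grasp point (between the pads) lies 5 mm behind it (r.tips_ahead is the distance from the TCP to the fingertips, in m); z points along the fingers, y is the line along which they close (so a half turn about z gives the same grasp; the last joint's range is limited). The gripper opens to 85 mm and grips with 20 to 120 N. Pads are 22 mm wide; open, the fingers measure 114 mm over their backs; the gripper's body (76 mm by 85 mm) begins 54 mm behind the grasp point. The pads swing forward as they close: fully open they stand 13 mm farther back than shut.
Start: joints at [1.091, 0.477, 0.022, 1.555, -0.011, 1.109, -0.083], TCP at [0.245, -0.629, 0.245] pointing down, gripper open.
Joint ranges: [-2.96, 2.96], [-0.34, 2.1], [-1.41, 1.46], [0.24, 2.44], [-1.37, 4.51], [0.17, 1.92], [-2.96, 2.96]. Speed limits (rad/s): [2.39, 2.39, 3.14, 3.14, 3.14, 3.14, 3.14].

### API

Orientations are given as a rotation vector (axis times angle).
In Python, from bench import r gives the robot as it stands.
- The arm moves only by the tool move_arm, never from a script. Its argument "rows" is one flat list of numbers, 4 for each row, row after row: the shift along the tool's x, y, z in cm, then the turn about the tool's z in degrees. In form: [tx, ty, tz, twist, tx, ty, tz, twist, ...]. A call has 1 to 10 rows; each row is the pose to reach, as a shift and turn from the pose commanded when the call began, along the tool's axes at that moment; what a row does not reach only later rows make up. A row lasts 1/8 s, in which the tool goes at most 62.5 mm and 10.7 degrees, less where a joint would pass 70% of its speed; a pose out of reach is approached as far as the arm can. A call with a gripper value outside its range is refused whole. "fingers" is the opening, from 0 (shut) to 1 (fully open), set as the call begins (left out, the last holds). The fingers move at their own pace and stop on an object; "newtons" is the grip in N (left out, the last holds). Time passes only in rows, so rows that repeat a pose let the fingers close. It gives the time, the measured TCP pose, the force, the opening and the grip force at its end, in the units of the state.
- r.get_obs(): the state, without advancing time (a new reading comes with each control period).
- r.grab_frame(name): name is "scene" or "top" or "wrist"; returns the picture (420x560x3 uint8, blue, green, red); there is no depth.
- r.camera_params(name): a dict with "fx", "fy", "cx", "cy" (pixels), "world_from_camera" (4x4, takes a point from camera to world coordinates). Camera axes: x right, y down, z forward; pixel columns grow to the right and rows downward; lengths in m; the calibration is good to about 2 mm. A picture is of the moment at which its call begins: read the wrist's pose just before it. camera_params takes no time and is no camera call; for the wrist camera it gives the pose at the moment of the call.
- r.hand_in(): hands the job in; it is judged then, once.
The state is a dict: "clock": time; "joints": joint angles; "qvel": joint speeds; "tau": joint torques, N m; "tcp_pos": TCP position; "orientation": TCP orientation; "contact_force": force on the tool from outside, world axes, zero at the start; "moment": the same for the moment, N m; "grip_width": finger opening in m; "gripper_force": force on a finger pad.
Only numpy, scipy, OpenCV 4.12 (cv2) and the standard library are available. Lean on these libraries where they do the work, as an engineer would, in place of code of your own. Each camera call takes 0.05 s, during which the arm holds its last target. There are 200 camera calls.

### The job

Lay every painted plaque that is on the table flat on the floor of the open wooden case, none on top of another. Then press the orange cap of the spray bottle fully down and let it spring right up again, twice, with the lid still open. After that close the case's lid fully and turn both red turnbuttons fully over it; leave the brush pot, the sketchbook and the paint jar where they stand.

Things in the scene. Friction and masses are not known exactly. Their poses are not given: they have to be found in the camera images.
- case: fixed wooden case, open above, outside 214 mm (its x) by 274 mm (its y) by 62 mm high, walls and floor 6 mm (inside 202 x 262 mm, floor 6 mm above the table). Origin at the centre of its underside, z up. The lid's hinge runs along the top of its +x wall; the front, with the two turnbuttons, is its -x side. Its x axis points roughly to the robot's right.
- lid (a joint): angle of the case's lid: 0 shut, 1.57 upright; starts open at 1.60 to 1.78, stop at 1.95. The hinge axis lies at case x = +107 mm, 62 mm above the table, parallel to case y; shut, the lid spans 62 to 70 mm above the table. The hinge is stiff (0.5 Nm): the lid stays about where it is left.
- lid_edge (a point): middle of the lid's free edge, half way through its thickness. The lid is a slab 214 mm (hinge to free edge) x 274 mm x 8 mm, wooden rim with a clear pane, about 300 g. A brass knob (22 mm across, 25 mm high) stands on its outer face 150 mm from the hinge, in the middle of its width.
- turn0 (a joint): angle of the red turnbutton on the case's +y half: about a vertical pivot. At 0 its long arm points outward along case +y, along the front wall; rising to 1.57 rad (end stop) it swings over the lid to point along case +x. Light friction (0.06 Nm), stays where left; starts at 0 to 0.4.
- turn1 (a joint): angle of the red turnbutton on the case's -y half: about a vertical pivot. At 0 its long arm points outward along case -y, along the front wall; rising to 1.57 rad (end stop) it swings over the lid to point along case +x. Light friction (0.06 Nm), stays where left; starts at 0 to 0.4.
- turn0_pivot (a point): on that turnbutton's pivot axis, at its top face (case x -125, y +60 mm). The bar is 80 mm long, 14 mm wide, 20 mm high, its underside 72 mm and top 92 mm above the table; it reaches 55 mm one way and 20 mm the other from the pivot, which stands on a wooden post 36 mm square and 70 mm high outside the front wall.
- turn1_pivot (a point): on that turnbutton's pivot axis, at its top face (case x -125, y -60 mm). The bar is 80 mm long, 14 mm wide, 20 mm high, its underside 72 mm and top 92 mm above the table; it reaches 55 mm one way and 20 mm the other from the pivot, which stands on a wooden post 36 mm square and 70 mm high outside the front wall.
- turn0_end (a point): tip of the long arm of the first turnbutton, at its top face
- turn1_end (a point): tip of the long arm of the second turnbutton, at its top face
- bottle: fixed aluminium spray bottle with a blue band, 50 mm across, in a dark foot 68 mm across and 20 mm high, in front of the case with its nozzle aimed at it; 130 mm tall with its cap. Origin at the centre of its underside, z up.
- cap (a joint): travel of the bottle's orange spray cap: 0 up, 0.010 m fully pressed (counts as pressed beyond 0.007, as up below 0.003). It is pressed straight down against a spring: 4 N to start, 10 N at the bottom; it springs back by itself.
- cap_top (a point): centre of the cap's flat top, a disc 32 mm across, 130 mm above the table when up; it moves with the cap
- plaqueA: blue (orange stripes) painted wooden plaque, a flat block 70 x 45 x 18 mm, both faces alike, about 60 g, loose on the table at the start; it may be absent (None). Origin at the block's centre, x along the 70 mm, y along the 45 mm, z through the 18 mm thickness.
- plaqueB: orange (yellow stripes) painted wooden plaque, a flat block 70 x 45 x 18 mm, both faces alike, about 60 g, loose on the table at the start; it may be absent (None). Origin at the block's centre, x along the 70 mm, y along the 45 mm, z through the 18 mm thickness.
- plaqueC: green (white stripes) painted wooden plaque, a flat block 70 x 45 x 18 mm, both faces alike, about 60 g, loose on the table at the start; it may be absent (None). Origin at the block's centre, x along the 70 mm, y along the 45 mm, z through the 18 mm thickness.
- plaqueD: red (yellow stripes) painted wooden plaque, a flat block 70 x 45 x 18 mm, both faces alike, about 60 g, loose on the table at the start; it may be absent (None). Origin at the block's centre, x along the 70 mm, y along the 45 mm, z through the 18 mm thickness.
- brushpot: bystander: white ceramic pot, 80 mm across, 100 mm high, holding brushes that reach 190 mm up; origin at the centre of its underside
- sketchbook: bystander: red sketchbook 120 x 170 x 22 mm, lying flat; origin at the centre of its underside
- paintjar: bystander: terracotta coloured paint jar 70 mm across, 90 mm high; origin at the centre of its underside
Not all that is in view belongs to the job. What is shaped like the plaqueD but purple is not meant.

How it is judged:
By the outcome, as a careful person would: the job done as asked, in the order asked, and still so for the second after the job is handed in, with the robot touching nothing.
Of plaqueA, plaqueB, plaqueC, plaqueD only 2 to 4 are there at a start; the rules pass over those that are not, and their reading is None.
At some moment in a run one of plaqueA, plaqueB, plaqueC, plaqueD may be knocked a few centimetres aside while the robot is not near it.
Once in a run the grip may slacken for a moment while it holds something.
It also fails if it takes over 210 s, if anything falls off the work surface, if the arm or the gripper's body presses on something with over 40 N, if the wrist force passes 120 N, or if a joint passes its speed limit or range.

## Working session

There is one attempt and no reset: what is moved stays moved. The work goes in short steps, Python scripts to look and compute and a tool call to move; the robot and the scene stay as the last step left them, time stands still between calls to the robot, and variables do not carry over. Pictures are saved under pics/ and viewed, at most 14 in all, crops included, and the job is handed in when it is done.

Besides the shell and the picture viewer there is one more tool, called by a JSON object that holds its "method" and its "body". move_arm: Moves the arm, as the interface text tells. Its arguments: {"type":"object","properties":{"rows":{"type":"array"},"fingers":{"type":"number"},"newtons":{"type":"number"}},"required":["rows"]}

```bash
mkdir -p pics; ls; python3 - <<'E'
from bench import r
import cv2,numpy as np
for n in("scene","top"):
    cv2.imwrite(f"pics/{n}0.png",r.grab_frame(n)); p=r.camera_params(n); print(n,p["fx"],p["cx"],p["cy"],np.round(p["world_from_camera"],3).tolist())
print(r.get_obs(),r.tips_ahead)
E
```

```text
pics
scene 503.8060826798559 277.78724442298176 210.04356571872566 [[0.737, 0.415, -0.533, 1.245], [0.676, -0.47, 0.568, -0.683], [-0.015, -0.779, -0.627, 0.89], [0.0, 0.0, 0.0, 1.0]]
top 498.7338060020304 293.0167576092059 205.26634977810315 [[0.023, -0.994, 0.108, 0.452], [-1.0, -0.023, 0.006, 0.019], [-0.003, -0.109, -0.994, 1.247], [0.0, 0.0, 0.0, 1.0]]
{'clock': 0.1, 'joints': array([ 1.09087203,  0.47774916,  0.02231457,  1.55632106, -0.01149315,
        1.10929168, -0.08308969]), 'qvel': array([ 0.00059634, -0.00248217,  0.00039792, -0.00175981,  0.00034857,
       -0.00011392, -0.0007004 ]), 'tau': array([ 4.11268906e-03, -5.97756708e+01,  1.61312811e+00, -2.81953347e+01,
        1.26808818e-02,  5.07221834e-03, -5.36865571e-05]), 'tcp_pos': array([ 0.24506517, -0.62841056,  0.24441441]), 'orientation': array([-3.08587875e+00, -5.80498426e-01,  6.49862438e-04]), 'contact_force': array([ 0.30312701,  0.24684151, -0.25244203]), 'moment': array([-0.0375123 , -0.02072956,  0.04270005]), 'gripper_force': 0.0, 'grip_width': 0.08510045463897598} 0.014
```

View pics/scene0.png

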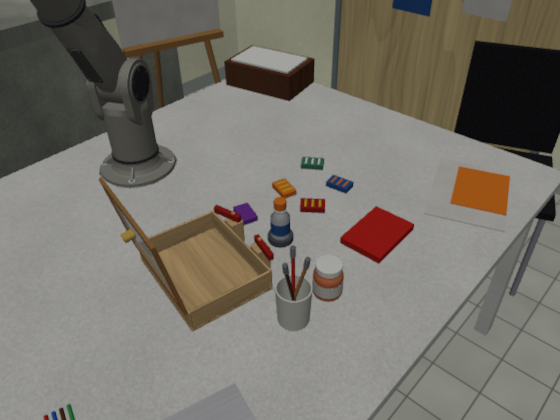

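View pics/top0.png

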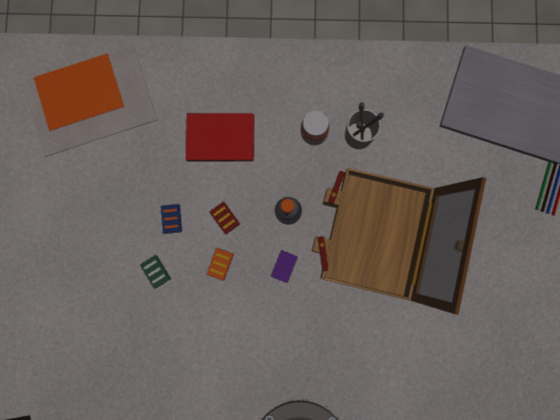

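The scene shows four plaques. In the top view they sit at blue (171,219), orange (220,264), green (155,271) and red (224,218).

What could be mistaken for something I want:
- **Purple block (284,266):** a decoy, not plaqueD.
- **Sketchbook (220,137):** a red bystander.
- **Orange sheet (80,92):** not plaqueB.
- **Red turnbuttons (337,186) and (323,253):** not plaqueD.

The bottle cap is at (288,206), and the case with its open lid is at right (380,235).

```bash
cat > h.py <<'E'
from bench import r
import cv2,numpy as np
from scipy.spatial.transform import Rotation as R
def ray(p,uv,z):
    M=p["world_from_camera"]; M=np.array(M); d=M[:3,:3]@np.array([(uv[0]-p["cx"])/p["fx"],(uv[1]-p["cy"])/p["fy"],1.])
    return M[:3,3]+d*(z-M[2,3])/d[2]
def proj(p,X):
    M=np.linalg.inv(np.array(p["world_from_camera"])); c=M[:3,:3]@np.array(X)+M[:3,3]
    return np.array([p["fx"]*c[0]/c[2]+p["cx"],p["fy"]*c[1]/c[2]+p["cy"]])
def go(X,yaw=None,o=None):
    """shift (cm, tool axes) and twist to TCP X with tool-y line at world yaw (deg, mod 180)"""
    o=o or r.get_obs(); T=R.from_rotvec(o["orientation"]).as_matrix()
    s=T.T@(np.array(X)-o["tcp_pos"])*100
    tw=0
    if yaw is not None:
        cur=np.degrees(np.arctan2(T[1,1],T[0,1])); tw=-((yaw-cur+90)%180-90)
    return np.round(np.r_[s,tw],2).tolist()
HUE={"A":(105,125,90,40),"B":(8,20,150,90),"C":(70,90,60,20),"D":(0,6,150,50),"purple":(126,150,80,30)}
def blobs(img,k,box=None,amin=100):
    h=cv2.cvtColor(img,cv2.COLOR_BGR2HSV); a,b,s,v=HUE[k]
    m=cv2.inRange(h,(a,s,v),(b,255,255))
    if k=="D": m|=cv2.inRange(h,(174,s,v),(180,255,255))
    if box: q=np.zeros_like(m); x0,y0,x1,y1=box; q[y0:y1,x0:x1]=255; m&=q
    m=cv2.morphologyEx(m,cv2.MORPH_CLOSE,np.ones((9,9),np.uint8))
    cs=cv2.findContours(m,cv2.RETR_EXTERNAL,cv2.CHAIN_APPROX_NONE)[0]
    return [c for c in cs if cv2.contourArea(c)>amin]
def plaque(p,c,z=.018):
    """centre, long-axis yaw (deg), size from contour cast on plane z"""
    W=np.array([ray(p,q[0],z)[:2] for q in c],np.float32)
    (x,y),(w,l),_=rr=cv2.minAreaRect(W*1000); b=cv2.boxPoints(rr)
    e=max((b[1]-b[0],b[2]-b[1]),key=np.linalg.norm)
    return np.round([x,y,np.degrees(np.arctan2(e[1],e[0]))%180,w,l],1)
E
python3 - <<'E'
from h import *
im=cv2.imread("pics/top0.png"); p=r.camera_params("top")
for k in HUE:
    for c in blobs(im,k): 
        print(k,cv2.boundingRect(c),cv2.contourArea(c),plaque(p,c))
o=r.get_obs(); print(R.from_rotvec(o["orientation"]).as_matrix().round(3).tolist())
a=cv2.resize(im[150:300,130:330],None,fx=3,fy=3,interpolation=cv2.INTER_CUBIC)
b=cv2.resize(im[150:325,310:500],None,fx=3,fy=3,interpolation=cv2.INTER_CUBIC)
cv2.imwrite("pics/a.png",a*2 if a.max()<128 else a); cv2.imwrite("pics/b.png",cv2.convertScaleAbs(b,alpha=1.5))
E
```

```text
A (161, 204, 20, 29) 446.5 [547.3 328.4   7.9  67.9  44.2]
A (546, 166, 14, 47) 117.0 [ 639.8 -624.4  162.8   16.   121.7]
B (207, 248, 26, 32) 460.0 [438.7 202.9 161.7  43.7  68.1]
B (164, 209, 14, 19) 188.0 [548.  330.3   9.9  43.9  30. ]
B (213, 206, 22, 23) 212.5 [552.5 197.8  37.3  49.1  35.5]
B (281, 199, 13, 13) 121.0 [586.9  41.6   1.3  29.9  29.8]
B (34, 54, 90, 76) 4198.0 [866.  580.7 110.2 147.6 196.9]
C (141, 256, 29, 32) 457.0 [416.3 361.5  33.9  67.3  43.8]
D (318, 237, 10, 34) 143.0 [469.5 -49.6   9.8  82.2  13.5]
D (210, 202, 29, 31) 410.0 [552.8 196.6  37.7  66.5  41.1]
D (329, 171, 16, 32) 125.5 [635.3 -80.  160.   12.8  82.8]
D (186, 114, 68, 46) 2960.5 [756.8 215.9  91.3 115.8 168.6]
purple (271, 250, 26, 33) 455.5 [436.3  46.1 159.4  43.1  68.2]
[[0.932, 0.363, -0.001], [0.363, -0.932, 0.001], [-0.0, -0.002, -1.0]]
```

View pics/a.png

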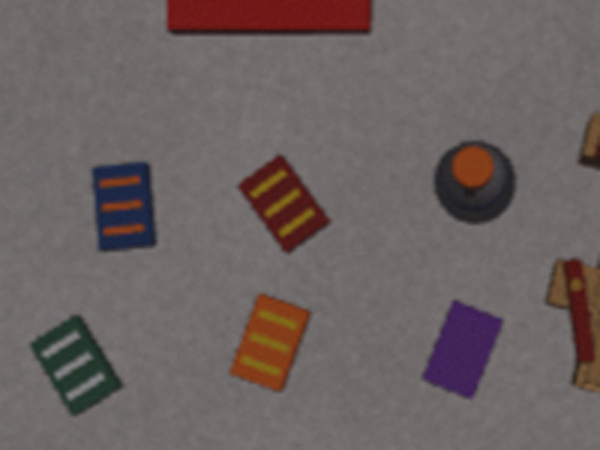

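View pics/b.png

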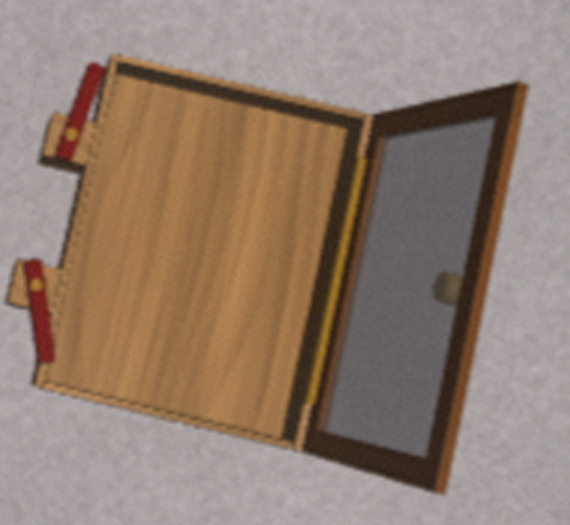

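The crops confirm the choice. Blue, orange, green and red are all striped plaques, and the plain purple block is excluded. Case outer rim corners in crop b: (112,57), (370,116), (300,448), (37,385). Pivots: (71,134) and (36,285).

```bash
python3 - <<'E'
from h import *
p=r.camera_params("top")
f=lambda q:(q[0]/3+310-.33,q[1]/3+150-.33)
C=np.array([ray(p,f(q),.062)[:2] for q in((112,57),(370,116),(300,448),(37,385))]) # (-x,+y),(+x,+y),(+x,-y),(-x,-y)
P=np.array([ray(p,f(q),.092)[:2] for q in((71,134),(36,285))])
print(C.round(3),P.round(3),[np.linalg.norm(C[i]-C[i-1]).round(3) for i in range(4)],np.linalg.norm(P[0]-P[1]))
loc=np.array([(-.107,.137),(.107,.137),(.107,-.137),(-.107,-.137),(-.125,.06),(-.125,-.06)])
W=np.r_[C,P]; lc=loc.mean(0);wc=W.mean(0)
R2,_=__import__("scipy.linalg").linalg.orthogonal_procrustes(loc-lc,W-wc)
t=wc-lc@R2; print("case",t.round(4),np.degrees(np.arctan2(R2[0,1],R2[0,0])),((loc@R2+t-W)*1000).round(1).tolist())
for n in((-.045,.065),(.045,.065),(-.045,-.065),(.045,-.065)): print(n,(np.array(n)@R2+t).round(3))
im=cv2.imread("pics/top0.png"); c=[c for c in blobs(im,"B") if cv2.boundingRect(c)[0]==281][0]
u=c[:,0].mean(0); print("cap",ray(p,u,.13))
o=r.get_obs(); 
for X,y in (((.439,.203,.22),71.7),): print(go(X,y))
E
```

```text
[[ 0.673 -0.102]
 [ 0.63  -0.308]
 [ 0.367 -0.252]
 [ 0.411 -0.046]] [[ 0.606 -0.067]
 [ 0.488 -0.042]] [np.float64(0.268), np.float64(0.211), np.float64(0.269), np.float64(0.211)] 0.12052167241923971
case [ 0.5207 -0.1768] -102.07023284623472 [[3.7, 0.7], [2.1, -2.0], [-2.9, -1.1], [-2.0, 2.2], [-0.7, 0.2], [-0.2, 0.0]]
(-0.045, 0.065) [ 0.594 -0.146]
(0.045, 0.065) [ 0.575 -0.234]
(-0.045, -0.065) [ 0.467 -0.119]
(0.045, -0.065) [ 0.448 -0.207]
cap [0.5745579  0.03946798 0.13      ]
[48.28, -70.41, 2.55, 39.61]
```

{"method": "move_arm", "body": {"rows": [0, 0, -17, 0, 0, 0, -17, 0, 0, 0, -17, 0, 39, -25, -17, 20, 39, -25, -17, 20, 39, -25, -17, 20, 39, -25, -17, 20, 39, -25, -17, 20, 39, -25, -17, 20, 39, -25, -17, 20], "fingers": 1, "newtons": 40}}

```text
clock: 1.35
tcp_pos: [0.5033, -0.2733, 0.4151]
orientation: [-3.141, -0.035, 0.001]
contact_force: [0.6, -0.7, 0.8]
grip_width: 0.0855
gripper_force: 0.0
```

```bash
python3 -c "
from h import *
print(go((.439,.203,.2),71.7),go((.439,.203,.3),71.7), r.get_obs()['joints'].round(2))"
```

```text
[-5.35, -47.76, 21.51, 19.59] [-5.35, -47.76, 11.51, 19.59] [ 0.51  0.2  -0.15  1.56  0.03  1.38 -1.19]
```

{"method": "move_arm", "body": {"rows": [-5.3, -47.8, 0, 19.6, -5.3, -47.8, 0, 19.6, -5.3, -47.8, 0, 19.6, -5.3, -47.8, 0, 19.6, -5.3, -47.8, 11.5, 19.6, -5.3, -47.8, 21.5, 19.6, -5.3, -47.8, 21.5, 19.6, -5.3, -47.8, 21.5, 19.6, -5.3, -47.8, 21.5, 19.6, -5.3, -47.8, 21.5, 19.6]}}

```text
clock: 2.6
tcp_pos: [0.4358, 0.2035, 0.1973]
orientation: [3.101, -0.491, -0.009]
contact_force: [0.8, -0.8, 0.5]
grip_width: 0.0855
gripper_force: 0.0
```

```bash
python3 - <<'E'
from h import *
import time
p=r.camera_params("wrist"); im=r.grab_frame("wrist"); o=r.get_obs()
cv2.imwrite("pics/w1.png",im)
for c in blobs(im,"B",amin=800): print(cv2.boundingRect(c),plaque(p,c))
t=r.grab_frame("top"); q=r.camera_params("top")
for k in "ABCD":
    for c in blobs(t,k,(100,190,262,320)): print(k,cv2.contourArea(c),plaque(q,c))
print(o["tcp_pos"],go((.439,.203,.018),71.7))
E
```

```text
(251, 150, 50, 76) [440.7 206.5 161.7  42.9  68.7]
A 342.0 [548.4 328.5   7.7  65.7  44.1]
B 202.5 [448.6 199.7 161.   43.7  46.8]
B 180.5 [547.7 330.3   7.7  43.4  30. ]
B 224.0 [552.7 197.7  38.6  49.   35.9]
D 412.5 [552.7 196.7  37.3  66.5  41.4]
[0.43697262 0.20278408 0.19825398] [0.07, -0.17, 18.16, 0.09]
```

View pics/w1.png

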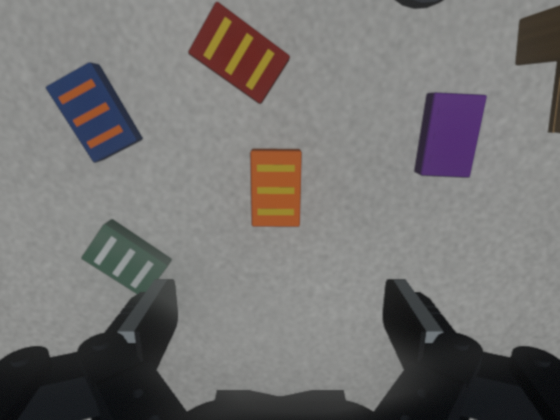

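Orange sits at (276,188) in the wrist view, squarely between the fingers. Purple (452,135) is well clear. The wrist and top estimates agree.

{"method": "move_arm", "body": {"rows": [0.2, -0.1, 6, 0, 0.2, -0.1, 12, 0, 0.2, -0.1, 16, 0, 0.2, -0.1, 17.9, 0, 0.2, -0.1, 17.9, 0]}}

```text
clock: 3.32
tcp_pos: [0.4418, 0.2003, 0.0213]
orientation: [3.1, -0.503, 0.0]
contact_force: [-0.0, -0.1, 0.1]
grip_width: 0.0855
gripper_force: 0.0
```

{"method": "move_arm", "body": {"rows": [0, 0, 0, 0, 0, 0, 0, 0, 0, 0, 0, 0, 0, 0, 0, 0, 0, 0, 0, 0], "fingers": 0}}

```text
clock: 3.95
tcp_pos: [0.4421, 0.2021, 0.0228]
orientation: [-3.101, 0.5, -0.004]
contact_force: [-1.1, -1.5, 8.3]
grip_width: 0.0437
gripper_force: 39.9
```

```bash
python3 -c "
from h import *
print(go((.467,-.119,.16),78),go((.467,-.119,.026),78))"
```

```text
[12.49, 29.68, -13.73, -6.32] [12.46, 29.69, -0.33, -6.32]
```

{"method": "move_arm", "body": {"rows": [0, 0, -6, 0, 0, 0, -13.5, 0, 2, 6, -13.5, 0, 12.5, 29.7, -13.5, -6.3, 12.5, 29.7, -13.5, -6.3, 12.5, 29.7, -13.5, -6.3, 12.5, 29.7, -13.5, -6.3, 12.5, 29.7, -13.5, -6.3, 12.5, 29.7, -8, -6.3, 12.5, 29.7, -4, -6.3]}}

```text
clock: 5.2
tcp_pos: [0.4663, -0.1188, 0.0605]
orientation: [-3.124, 0.328, -0.001]
contact_force: [0.1, -0.6, -1.2]
grip_width: 0.0435
gripper_force: 42.2
```

```bash
python3 -c "
from h import *
print(go((.467,-.119,.03),78), r.get_obs()['gripper_force'],r.get_obs()['grip_width'])"
```

```text
[0.07, 0.0, 3.05, 0.01] 42.21995294094086 0.04352260274218111
```

{"method": "move_arm", "body": {"rows": [0, 0, 1.5, 0, 0, 0, 2.8, 0, 0, 0, 3.0, 0, 0, 0, 3.0, 0]}}

```text
clock: 5.7
tcp_pos: [0.4671, -0.1193, 0.0321]
orientation: [3.124, -0.328, 0.002]
contact_force: [1.2, 0.8, -1.1]
grip_width: 0.0438
gripper_force: 42.2
```

```bash
python3 -c "
from h import *
o=r.get_obs();print(go((.553,.197,.2),127.5), o['joints'].round(2),o['contact_force'])
q=r.camera_params('top');t=r.grab_frame('top')
for k in 'ACD':
    for c in blobs(t,k,(100,190,262,320)): print(k,cv2.contourArea(c),plaque(q,c))
"
```

```text
[1.85, -32.73, -16.79, -49.49] [ 0.39  0.52 -0.32  2.14  0.32  0.53 -1.96] [ 1.17088006  0.76358166 -1.06977557]
A 446.5 [547.3 328.4   7.9  67.9  44.3]
C 460.5 [416.2 361.4  33.7  67.7  43.8]
D 409.5 [552.8 196.5  37.6  66.5  40.8]
```

{"method": "move_arm", "body": {"rows": [0, 0, 0.2, 0, 0, 0, 0.2, 0, 0, 0, -5, 0, 0, 0, -11, 0, 0, 0, -17, 0, 1.9, -32.7, -17, -49.5, 1.9, -32.7, -17, -49.5, 1.9, -32.7, -17, -49.5, 1.9, -32.7, -17, -49.5, 1.9, -32.7, -17, -49.5], "fingers": 0.85}}

```text
clock: 7.0
tcp_pos: [0.5494, 0.1837, 0.2015]
orientation: [2.973, 1.015, 0.001]
contact_force: [0.9, -0.8, 0.9]
grip_width: 0.0727
gripper_force: 0.0
```

```bash
python3 -c "
from h import *
o=r.get_obs();print(go((.553,.197,.2),127.5), go((.553,.197,.024),127.5),o['joints'].round(2))
"
```

```text
[1.1, -0.84, 0.15, 0.22] [1.09, -0.84, 17.75, 0.22] [ 0.1   0.45 -0.69  1.8   0.33  1.01 -1.63]
```

{"method": "move_arm", "body": {"rows": [1.1, -0.8, 10, 0, 1.1, -0.8, 10, 0, 1.1, -0.8, 10, 0]}}

```text
clock: 7.38
tcp_pos: [0.5507, 0.1945, 0.0987]
orientation: [-2.974, -1.011, 0.009]
contact_force: [0.3, 0.2, 0.9]
grip_width: 0.0726
gripper_force: 0.0
```

```bash
python3 -c "
from h import *
o=r.get_obs();print(go((.553,.197,.024),127.5))
p=r.camera_params('wrist'); im=r.grab_frame('wrist')
for c in blobs(im,'D',amin=800): print(cv2.boundingRect(c),plaque(p,c))
"
```

```text
[0.37, -0.04, 7.47, 0.06]
(243, 169, 70, 103) [554.4 200.   37.7  67.4  42.6]
(433, 0, 127, 93) [720.4 170.6  93.2  39.4  81. ]
```

{"method": "move_arm", "body": {"rows": [0.5, 0, 4, 0, 0.5, 0, 6.5, 0, 0.5, 0, 7.3, 0, 0.5, 0, 7.3, 0]}}

```text
clock: 7.92
tcp_pos: [0.5578, 0.1982, 0.0297]
orientation: [2.975, 1.009, 0.003]
contact_force: [1.3, 0.7, 0.3]
grip_width: 0.073
gripper_force: 0.0
```

{"method": "move_arm", "body": {"rows": [0, 0, 0, 0, 0, 0, 0, 0, 0, 0, 0, 0, 0, 0, 0, 0, 0, 0, -8, 0, 0, 0, -16, 0, 0, 0, -16, 0], "fingers": 0}}

```text
clock: 8.8
tcp_pos: [0.5579, 0.1991, 0.1926]
orientation: [-2.975, -1.01, -0.008]
contact_force: [1.1, -0.1, -0.1]
grip_width: 0.0
gripper_force: 0.0
```

```bash
python3 -c "
from h import *
o=r.get_obs();print(go((.594,-.146,.2),78),o['joints'].round(2))
"
```

```text
[-18.15, 29.57, -0.78, 49.52] [ 0.07  0.48 -0.68  1.78  0.36  1.   -1.67]
```

The grasp missed, so I'm looking again.

```bash
python3 -c "
from h import *
p=r.camera_params('wrist'); im=r.grab_frame('wrist'); cv2.imwrite('pics/w2.png',im)
for c in blobs(im,'D',amin=600): print(cv2.boundingRect(c),plaque(p,c))
q=r.camera_params('top');t=r.grab_frame('top')
for k in 'ACD':
    for c in blobs(t,k,(100,190,262,320)): print(k,cv2.contourArea(c),plaque(q,c))
"
```

```text
(255, 165, 47, 70) [553.9 198.6  37.4  63.3  41. ]
(323, 0, 221, 109) [719.4 176.5 127.5  78.4 166.9]
C 461.5 [416.2 361.5  33.7  67.5  43.9]
```

View pics/w2.png

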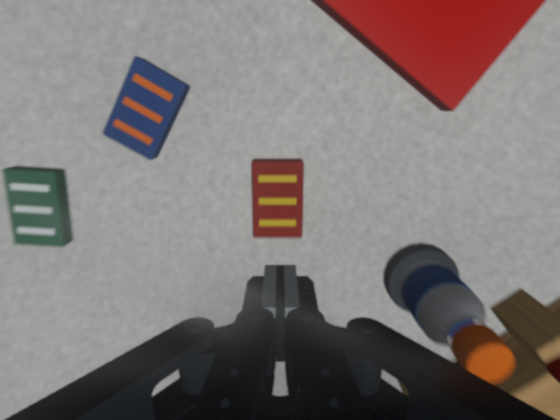

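The red plaque is undisturbed at (277,198), so the fingers closed above it. The open tips sit farther back than I assumed, so I'll go about 14 mm deeper.

{"method": "move_arm", "body": {"rows": [-0.3, 0, 0, 0, -0.3, 0, 0, 0, -0.3, 0, 0, 0, -0.3, 0, 6, 0, -0.3, 0, 12, 0, -0.3, 0, 16, 0, -0.3, 0, 17, 0, -0.3, 0, 17, 0], "fingers": 0.85}}

```text
clock: 9.9
tcp_pos: [0.5545, 0.1967, 0.0184]
orientation: [-2.974, -1.01, 0.001]
contact_force: [0.4, -0.6, 0.2]
grip_width: 0.0725
gripper_force: 0.0
```

```bash
python3 -c "
from h import *
o=r.get_obs();print(go((.554,.1985,.015),127.5),o['tcp_pos'],o['contact_force'])
"
```

```text
[0.07, -0.17, 0.34, 0.02] [0.55448037 0.19666185 0.01837586] [ 0.44813514 -0.58936959  0.20707473]
```

{"method": "move_arm", "body": {"rows": [0, 0, 0.3, 0, 0, 0, 0.3, 0, 0, 0, 0.3, 0, 0, 0, 0.3, 0, 0, 0, 0.3, 0], "fingers": 0}}

```text
clock: 10.52
tcp_pos: [0.5556, 0.1968, 0.0169]
orientation: [2.975, 1.01, 0.004]
contact_force: [-0.5, -0.0, 7.7]
grip_width: 0.0437
gripper_force: 42.1
```

{"method": "move_arm", "body": {"rows": [0, 0, -6, 0, 0, 0, -12, 0, 0, 0, -18.5, 0, 0, 0, -18.5, 0]}}

```text
clock: 11.02
tcp_pos: [0.557, 0.198, 0.2061]
orientation: [2.975, 1.01, 0.016]
contact_force: [0.3, 0.8, -0.8]
grip_width: 0.044
gripper_force: 41.6
```

```bash
python3 -c "
from h import *
o=r.get_obs();print(go((.594,-.146,.2),78),go((.594,-.146,.08),78),o['joints'].round(2))
"
```

```text
[-18.01, 29.54, 0.53, 49.49] [-18.12, 29.51, 12.53, 49.49] [ 0.08  0.46 -0.7   1.77  0.35  1.02 -1.66]
```

{"method": "move_arm", "body": {"rows": [-18, 29.5, 0, 49.5, -18, 29.5, 0, 49.5, -18, 29.5, 0, 49.5, -18, 29.5, 0, 49.5, -18, 29.5, 0, 49.5, -18, 29.5, 0, 49.5, -18, 29.5, 5, 49.5, -18, 29.5, 10, 49.5, -18, 29.5, 12, 49.5, -18, 29.5, 12, 49.5]}}

```text
clock: 12.28
tcp_pos: [0.5903, -0.147, 0.0792]
orientation: [-3.124, 0.328, 0.005]
contact_force: [-0.2, 0.6, -0.2]
grip_width: 0.0444
gripper_force: 41.5
```

```bash
python3 -c "
from h import *
o=r.get_obs();print(go((.594,-.146,.025),78),o['grip_width'],o['gripper_force'])
im=r.grab_frame('wrist'); cv2.imwrite('pics/w3.png',im)
"
```

```text
[0.36, -0.17, 5.42, 0.02] 0.04437412312545653 41.50641918182373
```

View pics/w3.png

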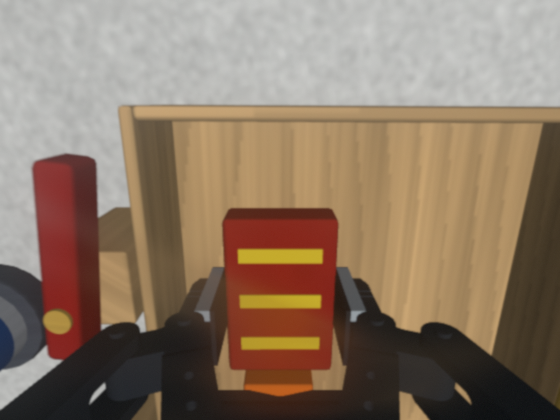

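The red plaque (280,290) is held level and aligned with the case walls. Orange lies on the floor behind it at (280,382).

{"method": "move_arm", "body": {"rows": [0.3, 0, 3, 0, 0.3, 0, 5, 0, 0.3, 0, 5.4, 0, 0.3, 0, 5.4, 0]}}

```text
clock: 12.82
tcp_pos: [0.5946, -0.1479, 0.0269]
orientation: [3.124, -0.328, 0.001]
contact_force: [1.3, 0.0, -0.5]
grip_width: 0.044
gripper_force: 41.5
```

```bash
python3 -c "
from h import *
q=r.camera_params('top');t=r.grab_frame('top')
for k in 'AC':
    for c in blobs(t,k,(100,190,262,320)): print(k,cv2.contourArea(c),plaque(q,c))
print(r.get_obs()['tcp_pos'],go((.5475,.3285,.22),98),go((.416,.3615,.22),124))
"
```

```text
A 445.0 [547.3 328.4   7.7  67.9  44. ]
C 457.5 [416.4 361.6  33.7  67.2  43.8]
[ 0.59479243 -0.14800237  0.0272152 ] [-14.51, -45.63, -19.3, -20.0] [-28.06, -46.12, -19.31, -46.0]
```

{"method": "move_arm", "body": {"rows": [0, 0, 0.1, 0, 0, 0, 0.1, 0, 0, 0, -6, 0, 0, 0, -12, 0, 0, 0, -19.3, 0, -14.5, -45.6, -19.3, -20, -14.5, -45.6, -19.3, -20, -14.5, -45.6, -19.3, -20, -14.5, -45.6, -19.3, -20, -14.5, -45.6, -19.3, -20], "fingers": 0.85}}

```text
clock: 14.12
tcp_pos: [0.5632, 0.1647, 0.2165]
orientation: [3.134, 0.219, 0.002]
contact_force: [0.4, 0.8, 0.4]
grip_width: 0.0722
gripper_force: 0.0
```

```bash
python3 -c "
from h import *
print(r.get_obs()['tcp_pos'],go((.5475,.3285,.12),98))
"
```

```text
[0.56324738 0.16472576 0.21645858] [0.7, -16.44, 9.64, -0.02]
```

{"method": "move_arm", "body": {"rows": [0.7, -16.4, 0, 0, 0.7, -16.4, 0, 0, 0.7, -16.4, 5, 0, 0.7, -16.4, 9.6, 0, 0.7, -16.4, 9.6, 0, 0.7, -16.4, 9.6, 0]}}

```text
clock: 14.88
tcp_pos: [0.5487, 0.3263, 0.1215]
orientation: [-3.133, -0.217, -0.003]
contact_force: [0.3, -0.7, 0.5]
grip_width: 0.0727
gripper_force: 0.0
```

```bash
python3 -c "
from h import *
p=r.camera_params('wrist'); im=r.grab_frame('wrist')
for c in blobs(im,'A',amin=800): print(cv2.boundingRect(c),plaque(p,c))
print(r.get_obs()['tcp_pos'],go((.5475,.3285,.016),98))
"
```

```text
(239, 169, 66, 96) [549.7 333.    7.8  69.   43.4]
[0.54916792 0.32649634 0.12216731] [-0.17, -0.21, 10.62, -0.08]
```

{"method": "move_arm", "body": {"rows": [-0.1, -0.4, 5, 0, -0.1, -0.4, 9, 0, -0.1, -0.4, 10.5, 0, -0.1, -0.4, 10.5, 0, -0.1, -0.4, 10.5, 0]}}

```text
clock: 15.55
tcp_pos: [0.5474, 0.331, 0.0169]
orientation: [-3.132, -0.218, -0.005]
contact_force: [0.2, 0.4, -0.6]
grip_width: 0.0725
gripper_force: 0.0
```

{"method": "move_arm", "body": {"rows": [0, 0, 0, 0, 0, 0, 0, 0, 0, 0, 0, 0, 0, 0, 0, 0, 0, 0, -6, 0, 0, 0, -12, 0, 0, 0, -19, 0, 0, 0, -19, 0], "fingers": 0}}

```text
clock: 16.55
tcp_pos: [0.5479, 0.3323, 0.2104]
orientation: [-3.129, -0.219, -0.013]
contact_force: [0.8, 0.5, -0.1]
grip_width: 0.0439
gripper_force: 41.4
```

```bash
python3 -c "
from h import *
o=r.get_obs();print(go((.575,-.234,.2),78),go((.575,-.234,.08),78),o['tcp_pos'])
"
```

```text
[-5.21, 56.46, 0.77, 20.0] [-5.31, 56.5, 12.77, 20.0] [0.54794962 0.33227806 0.21038824]
```

{"method": "move_arm", "body": {"rows": [-5.2, 56.0, 0, 20, -5.2, 56.0, 0, 20, -5.2, 56.0, 0, 20, -5.2, 56.0, 0, 20, -5.2, 56.0, 0, 20, -5.2, 56.0, 0, 20, -5.2, 56.0, 0, 20, -5.2, 56.0, 0, 20, -5.2, 56.0, 0, 20, -5.2, 56.0, 0, 20]}}

```text
clock: 17.8
tcp_pos: [0.5703, -0.239, 0.203]
orientation: [3.12, -0.344, -0.004]
contact_force: [-0.1, 0.1, -1.2]
grip_width: 0.0441
gripper_force: 41.4
```

```bash
python3 -c "
from h import *
o=r.get_obs();print(go((.576,-.2295,.025),78),o['grip_width'],o['gripper_force'],o['tcp_pos'])
q=r.camera_params('top');t=r.grab_frame('top')
for k in 'C':
    for c in blobs(t,k,(100,190,262,320)): print(k,cv2.contourArea(c),plaque(q,c))
"
```

```text
[0.39, -1.11, 17.79, -0.59] 0.04405398051409241 41.387765407562256 [ 0.57027692 -0.23903885  0.20296546]
C 458.5 [416.3 361.6  33.7  67.2  43.9]
```

{"method": "move_arm", "body": {"rows": [0.3, -0.7, 0, 0, 0.3, -0.7, 5, 0, 0.3, -0.7, 10, 0, 0.3, -0.7, 12, 0, 0.3, -0.7, 12, 0]}}

```text
clock: 18.48
tcp_pos: [0.5767, -0.2236, 0.0839]
orientation: [-3.124, 0.325, 0.003]
contact_force: [0.0, -0.1, -0.8]
grip_width: 0.0446
gripper_force: 41.4
```

```bash
python3 -c "
from h import *
o=r.get_obs();print(go((.576,-.2295,.025),78),o['grip_width'],o['gripper_force'],o['tcp_pos'])
"
```

```text
[0.07, 0.6, 5.89, 0.12] 0.044582784623792435 41.35843813419342 [ 0.5766909  -0.22360915  0.08391935]
```

{"method": "move_arm", "body": {"rows": [0, 0.6, 3, 0, 0, 0.6, 5, 0, 0, 0.6, 5.8, 0, 0, 0.6, 5.8, 0]}}

```text
clock: 18.98
tcp_pos: [0.5759, -0.2309, 0.0269]
orientation: [-3.124, 0.328, -0.0]
contact_force: [-0.7, -0.1, -0.1]
grip_width: 0.044
gripper_force: 41.4
```

{"method": "move_arm", "body": {"rows": [0, 0, 0.1, 0, 0, 0, 0.1, 0, 0, 0, -5, 0, 0, 0, -11, 0, 0, 0, -19.5, 0, 0, 0, -19.5, 0], "fingers": 0.75}}

```text
clock: 19.73
tcp_pos: [0.5777, -0.2316, 0.227]
orientation: [3.123, -0.328, 0.012]
contact_force: [-0.6, -0.3, -1.0]
grip_width: 0.064
gripper_force: 0.0
```

```bash
python3 -c "
from h import *
o=r.get_obs();print(go((.416,.3625,.22),123.8),o['tcp_pos'],o['joints'].round(2))
q=r.camera_params('top');t=r.grab_frame('top')
for k in 'ABCD':
    for c in blobs(t,k,(100,190,450,320)): print(k,cv2.contourArea(c),plaque(q,c))
"
```

```text
[-28.18, -54.75, 0.43, -45.8] [ 0.5776866  -0.23162594  0.22699952] [ 0.59  0.44 -0.42  1.69  0.2   1.05 -1.67]
A 360.5 [ 574.3 -232.6  168.7   43.5   61.2]
B 526.0 [ 463.2 -121.4  167.4   47.5   71.8]
B 181.0 [ 578.1 -234.6  168.7   30.5   45.3]
B 123.0 [586.9  41.6   1.3  29.9  29.8]
B 311.5 [ 596.  -153.6  167.9   40.9   66.3]
C 457.5 [416.3 361.6  33.7  67.2  43.9]
D 140.0 [469.4 -49.    9.2  82.1  13.2]
D 446.0 [ 594.9 -149.6  167.9   44.    69.1]
```

{"method": "move_arm", "body": {"rows": [-28, -54.7, 0, -45.8, -28, -54.7, 0, -45.8, -28, -54.7, 0, -45.8, -28, -54.7, 0, -45.8, -28, -54.7, 0, -45.8, -28, -54.7, 0, -45.8, -28, -54.7, 0, -45.8, -28, -54.7, 0, -45.8, -28, -54.7, 0, -45.8, -28, -54.7, 0, -45.8], "fingers": 0.85}}

```text
clock: 21.02
tcp_pos: [0.4143, 0.3642, 0.2216]
orientation: [-3.005, -0.915, -0.001]
contact_force: [0.4, -0.6, -0.0]
grip_width: 0.0725
gripper_force: 0.0
```

{"method": "move_arm", "body": {"rows": [0, 0, 5, 0, 0, 0, 10, 0, 0, 0, 10, 0, 0, 0, 10, 0]}}

```text
clock: 21.52
tcp_pos: [0.4159, 0.3628, 0.1232]
orientation: [-3.005, -0.913, -0.002]
contact_force: [0.2, 0.7, 0.4]
grip_width: 0.0726
gripper_force: 0.0
```

```bash
python3 -c "
from h import *
p=r.camera_params('wrist'); im=r.grab_frame('wrist')
for c in blobs(im,'C',amin=800): print(cv2.boundingRect(c),plaque(p,c))
print(r.get_obs()['tcp_pos'],go((.4165,.363,.016),123.8))
"
```

```text
(246, 167, 64, 95) [417.7 366.3  33.8  68.4  43.3]
[0.41633654 0.36310653 0.12377162] [-0.03, 0.02, 10.78, -0.01]
```

{"method": "move_arm", "body": {"rows": [0, 0, 5, 0, 0, 0, 9, 0, 0, 0, 10.7, 0, 0, 0, 10.7, 0, 0, 0, 10.7, 0]}}

```text
clock: 22.2
tcp_pos: [0.4165, 0.3631, 0.0165]
orientation: [-3.005, -0.913, -0.004]
contact_force: [-0.4, 0.1, -0.1]
grip_width: 0.0725
gripper_force: 0.0
```

{"method": "move_arm", "body": {"rows": [0, 0, 0, 0, 0, 0, 0, 0, 0, 0, 0, 0, 0, 0, 0, 0, 0, 0, -6, 0, 0, 0, -12, 0, 0, 0, -19, 0, 0, 0, -19, 0], "fingers": 0}}

```text
clock: 23.2
tcp_pos: [0.4169, 0.3643, 0.2097]
orientation: [-3.003, -0.912, -0.013]
contact_force: [-0.1, 0.7, -0.5]
grip_width: 0.044
gripper_force: 41.9
```

```bash
python3 -c "
from h import *
o=r.get_obs();print(go((.449,-.202,.2),78),o['tcp_pos'])
"
```

```text
[-28.84, 48.84, 0.69, 45.8] [0.41694053 0.36426759 0.20974368]
```

{"method": "move_arm", "body": {"rows": [-28.8, 48.8, 0, 45.8, -28.8, 48.8, 0, 45.8, -28.8, 48.8, 0, 45.8, -28.8, 48.8, 0, 45.8, -28.8, 48.8, 0, 45.8, -28.8, 48.8, 0, 45.8, -28.8, 48.8, 0, 45.8, -28.8, 48.8, 0, 45.8, -28.8, 48.8, 0, 45.8, -28.8, 48.8, 0, 45.8]}}

```text
clock: 24.45
tcp_pos: [0.4462, -0.2088, 0.2037]
orientation: [3.122, -0.341, -0.002]
contact_force: [-0.6, 0.5, -0.8]
grip_width: 0.0442
gripper_force: 41.9
```

{"method": "move_arm", "body": {"rows": [0, 0, 6, 0, 0, 0, 12, 0, 0, 0, 12.5, 0, 0, 0, 12.5, 0]}}

```text
clock: 24.95
tcp_pos: [0.4482, -0.2032, 0.0806]
orientation: [-3.124, 0.327, -0.0]
contact_force: [0.2, -1.0, -0.2]
grip_width: 0.0444
gripper_force: 41.8
```

```bash
python3 -c "
from h import *
o=r.get_obs();print(go((.449,-.202,.025),78),o['grip_width'],o['gripper_force'],o['tcp_pos'])
"
```

```text
[0.05, -0.13, 5.56, 0.05] 0.04440783820202699 41.84833824634552 [ 0.44819237 -0.20320117  0.08056314]
```

{"method": "move_arm", "body": {"rows": [0, 0, 3, 0, 0, 0, 5, 0, 0, 0, 5.5, 0, 0, 0, 5.5, 0]}}

```text
clock: 25.45
tcp_pos: [0.4489, -0.2041, 0.0262]
orientation: [3.124, -0.328, 0.004]
contact_force: [0.4, 0.9, -1.2]
grip_width: 0.0437
gripper_force: 41.9
```

{"method": "move_arm", "body": {"rows": [0, 0, 0.1, 0, 0, 0, 0.1, 0, 0, 0, -5, 0, 0, 0, -11, 0, 0, 0, -19.5, 0, 0, 0, -19.5, 0], "fingers": 0.75}}

```text
clock: 26.2
tcp_pos: [0.4496, -0.2043, 0.2247]
orientation: [3.122, -0.328, 0.012]
contact_force: [0.2, -0.9, -1.7]
grip_width: 0.0638
gripper_force: 0.0
```

```bash
python3 -c "
from h import *
o=r.get_obs();print(go((.574,.0,.26),78),o['tcp_pos'],o['joints'].round(2))
q=r.camera_params('top');t=r.grab_frame('top')
for k in 'ABCD':
    for c in blobs(t,k,(100,190,450,320)): print(k,cv2.contourArea(c),plaque(q,c,.024))
"
```

```text
[7.95, -22.56, -3.51, -0.01] [ 0.44955067 -0.20426556  0.22467522] [ 0.66  0.23 -0.42  1.98  0.11  0.94 -1.59]
A 443.5 [ 577.3 -232.   168.7   43.3   67.7]
B 521.5 [ 463.2 -120.7  167.4   47.3   71.4]
B 182.5 [ 577.7 -233.4  168.9   30.2   44.8]
B 122.0 [586.2  41.5   1.3  29.8  29.6]
B 315.0 [ 593.8 -152.5  167.9   40.7   69. ]
C 125.5 [ 431.1 -201.8   80.1   40.1   23.7]
D 140.0 [469.4 -48.8   9.8  81.8  13.2]
D 447.5 [ 594.2 -148.8  167.9   43.8   68.7]
```

{"method": "move_arm", "body": {"rows": [7.1, -26.4, -3.5, 0, 7.1, -26.4, -3.5, 0, 7.1, -26.4, -3.5, 0, 7.1, -26.4, -3.5, 0, 7.1, -26.4, -3.5, 0, 7.1, -26.4, -3.5, 0, 7.1, -26.4, -3.5, 0], "fingers": 0}}

```text
clock: 27.12
tcp_pos: [0.5714, 0.0383, 0.2545]
orientation: [3.123, -0.33, -0.001]
contact_force: [-0.2, -0.7, 0.1]
grip_width: 0.0002
gripper_force: 0.0
```

```bash
python3 - <<'E'
from h import *
p=r.camera_params('wrist'); im=r.grab_frame('wrist'); cv2.imwrite("pics/w4.png",im)
for c in blobs(im,'B',amin=300): 
    b=cv2.boundingRect(c); print(b,plaque(p,c,.13))
print(r.get_obs()['tcp_pos'],go((.5746,.0395,.15)))
t=r.grab_frame("top")
cv2.imwrite("pics/t2.png",cv2.convertScaleAbs(cv2.resize(t[150:325,310:500],None,fx=3,fy=3,interpolation=cv2.INTER_CUBIC),alpha=1.5))
E
```

```text
(413, 213, 53, 63) [519.6 -74.9 167.9  35.4  51.5]
(255, 184, 41, 43) [576.2  41.3 104.9  29.9  30.3]
(440, 134, 41, 19) [594.4 -95.4  77.8  27.5  12.5]
(443, 115, 41, 15) [608.5 -98.4  77.9  27.6   9.4]
(446, 94, 41, 17) [ 621.4 -101.2   77.9   27.4   10.4]
[0.57136913 0.03789215 0.25441582] [0.29, -0.24, 10.44, 0.0]
```

View pics/w4.png

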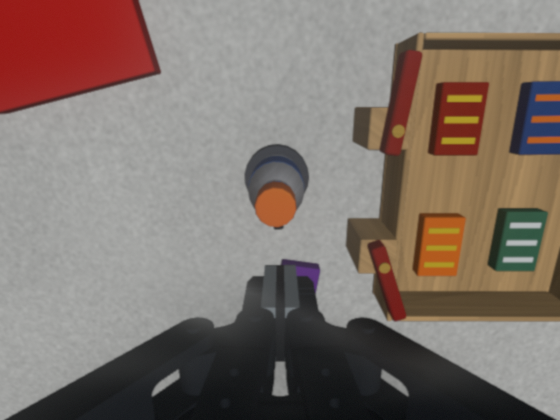

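View pics/t2.png

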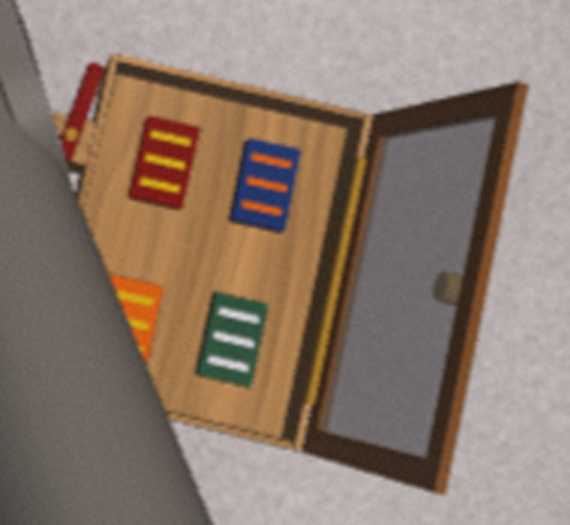

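All four plaques lie flat in the case, and the cap disc is at (275,205) in the wrist view.

{"method": "move_arm", "body": {"rows": [0.4, -0.3, 5, 0, 0.4, -0.3, 9.5, 0, 0.4, -0.3, 10.2, 0, 0.4, -0.3, 10.2, 0, 0.4, -0.3, 10.2, 0]}}

```text
clock: 27.85
tcp_pos: [0.5778, 0.0418, 0.1547]
orientation: [-3.124, 0.329, -0.005]
contact_force: [0.0, 0.2, 0.1]
grip_width: -0.0001
gripper_force: 0.0
```

```bash
python3 -c "
from h import *
o=r.get_obs();print(go((.5755,.0403,.132)),o['tcp_pos'],o['contact_force'])
"
```

```text
[-0.2, 0.2, 2.27, 0.0] [0.57779049 0.04183197 0.15473652] [0.04086259 0.15353527 0.14887218]
```

{"method": "move_arm", "body": {"rows": [-0.1, 0.1, 1.0, 0, -0.1, 0.1, 1.6, 0, -0.1, 0.1, 2.1, 0, -0.1, 0.1, 2.1, 0, -0.1, 0.1, 2.1, 0, -0.1, 0.1, 2.1, 0]}}

```text
clock: 28.6
tcp_pos: [0.5766, 0.0412, 0.134]
orientation: [3.124, -0.329, 0.005]
contact_force: [-3.5, -1.4, 18.0]
grip_width: -0.0001
gripper_force: 8.9
```

{"method": "move_arm", "body": {"rows": [0, 0, -1, 0, 0, 0, -2.2, 0, 0, 0, -2.2, 0, 0, 0, -2.2, 0, 0, 0, -2.2, 0, 0, 0, -2.2, 0]}}

```text
clock: 29.35
tcp_pos: [0.575, 0.041, 0.1532]
orientation: [3.124, -0.328, -0.001]
contact_force: [-0.1, -0.5, 0.3]
grip_width: 0.0001
gripper_force: 0.0
```

{"method": "move_arm", "body": {"rows": [0, 0, 1.1, 0, 0, 0, 1.7, 0, 0, 0, 2.2, 0, 0, 0, 2.2, 0, 0, 0, 2.2, 0, 0, 0, 2.2, 0]}}

```text
clock: 30.1
tcp_pos: [0.5761, 0.0413, 0.134]
orientation: [3.124, -0.329, 0.003]
contact_force: [-5.4, -2.0, 23.1]
grip_width: -0.0001
gripper_force: 11.3
```

{"method": "move_arm", "body": {"rows": [0, 0, -1, 0, 0, 0, -2.2, 0, 0, 0, -2.2, 0, 0, 0, -6, 0, 0, 0, -12, 0, 0, 0, -18, 0, 0, 0, -24, 0, 0, 0, -28, 0, 0, 0, -28, 0]}}

```text
clock: 31.22
tcp_pos: [0.5764, 0.0415, 0.4145]
orientation: [-3.123, 0.329, -0.008]
contact_force: [0.1, -0.5, -1.4]
grip_width: -0.0
gripper_force: 0.0
```

```bash
python3 -c "
from h import *
o=r.get_obs();print(o['tcp_pos'],o['joints'].round(2))
for n in('scene','top'): cv2.imwrite('pics/%s3.png'%n,r.grab_frame(n))
t=cv2.imread('pics/scene3.png'); cv2.imwrite('pics/s3c.png',cv2.resize(t[120:340,60:300],None,fx=2.5,fy=2.5,interpolation=cv2.INTER_CUBIC))
"
```

```text
[0.57642167 0.0415114  0.41446479] [ 0.26  0.25 -0.55  1.53  0.13  1.39 -2.08]
```

View pics/s3c.png

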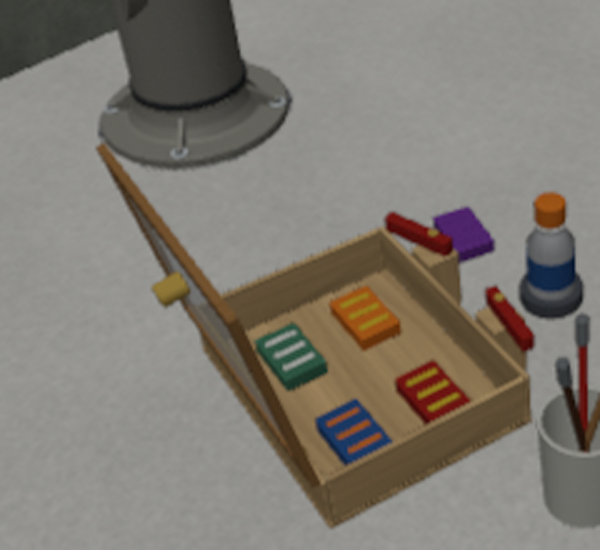

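Both presses bottomed out (18 and 23 N) and the cap is up again at (550,210). The lid stands open and the plaques are flat. Next I go over the lid to its outer side.

{"method": "move_arm", "body": {"rows": [-4.8, 43.5, 0, 0, -4.8, 43.5, 0, 0, -4.8, 43.5, 0, 0, -4.8, 43.5, 0, 0, -4.8, 43.5, 0, 0, -4.8, 43.5, 0, 0, -4.8, 43.5, 0, 0, -4.8, 43.5, 0, 0, -4.8, 43.5, 0, 0]}}

```text
clock: 32.45
tcp_pos: [0.4376, -0.3738, 0.4096]
orientation: [-3.122, 0.328, 0.004]
contact_force: [0.7, 0.7, 0.4]
grip_width: 0.0003
gripper_force: 0.0
```

```bash
cat >> h.py <<'E'
CT=np.array([.5207,-.1768]); CA=np.radians(-102.07); CX=np.array([np.cos(CA),np.sin(CA)]); CY=np.array([-CX[1],CX[0]])
def toc(X): d=np.array(X[:2])-CT; return np.round([d@CX,d@CY,X[2]],4)
def fromc(x,y,z): return np.r_[CT+x*CX+y*CY,z]
E
python3 -c "
from h import *
o=r.get_obs();print(toc(o['tcp_pos']),go(fromc(.21,-.04,.244),78),o['joints'].round(2))
p=r.camera_params('top')
f=lambda q:(q[0]/3+310-.33,q[1]/3+150-.33)
for q in((522,84),(442,491)):
  for a in (1.6,1.7,1.78): 
    z=.062+.214*np.sin(a)+.008*np.cos(a); print(a,.107-.214*np.cos(a)+.008*np.sin(a),toc(ray(p,f(q),z)))
"
```

```text
[ 0.2101 -0.0401  0.4096] [0.06, 0.03, 16.56, -0.01] [ 0.82  0.22 -0.27  1.55  0.06  1.38 -1.24]
1.6 0.12124528659680785 [0.1472 0.1347 0.2757]
1.7 0.142506040262862 [0.1481 0.1353 0.2732]
1.78 0.1592693071987441 [0.1492 0.1362 0.2697]
1.6 0.12124528659680785 [ 0.1479 -0.135   0.2757]
1.7 0.142506040262862 [ 0.1488 -0.1351  0.2732]
1.78 0.1592693071987441 [ 0.1499 -0.1352  0.2697]
```

Turnbutton 1 stands at about 0.38 rad, so its tip overhangs the lid's landing edge (case x about -98 mm). I'll nudge both turnbuttons back to 0 before closing the lid.

{"method": "move_arm", "body": {"rows": [-6, -26, 0, 0, -6, -26, 0, 0, -6, -26, 0, 0, -6, -26, 0, 0, -6, -26, 6, 0, -6, -26, 12, 0, -6, -26, 18, 0, -6, -26, 24, 0, -6, -26, 28, 0, -6, -26, 28, 0]}}

```text
clock: 33.7
tcp_pos: [0.4306, -0.1055, 0.1292]
orientation: [-3.123, 0.323, 0.011]
contact_force: [-0.8, 0.3, 0.3]
grip_width: -0.0002
gripper_force: 0.0
```

```bash
python3 -c "
from h import *
o=r.get_obs();print(toc(o['tcp_pos']),go(fromc(-.05,-.1,.09),78),go(fromc(-.105,-.1,.09),78))
im=r.grab_frame('wrist'); cv2.imwrite('pics/w5.png',im)
"
```

```text
[-0.0509 -0.103   0.1292] [0.33, 0.09, 3.92, 0.21] [0.36, -5.41, 3.92, 0.21]
```

View pics/w5.png

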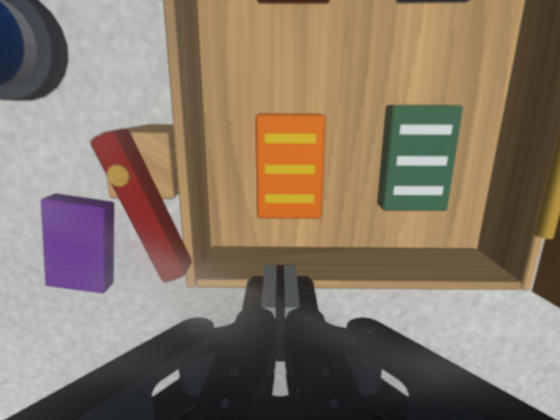

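The turn1 arm tip at (175,272) does overhang the rim, and the finger tips at (280,285) are inside it. I push left.

{"method": "move_arm", "body": {"rows": [0.2, 0, 3.0, 0, 0.2, 0, 4.0, 0, 0.2, 0, 4.0, 0, 0.2, -2, 4.0, 0, 0.2, -4, 4.0, 0, 0.2, -5.3, 4.0, 0, 0.2, -5.8, 4.0, 0, 0.2, -5.8, 4.0, 0]}}

```text
clock: 34.75
tcp_pos: [0.4474, -0.052, 0.0921]
orientation: [3.123, -0.329, 0.001]
contact_force: [-1.3, -2.4, 1.4]
grip_width: 0.0
gripper_force: 1.1
```

```bash
python3 -c "
from h import *
o=r.get_obs();print(toc(o['tcp_pos']),o['contact_force'])
im=r.grab_frame('wrist'); cv2.imwrite('pics/w6.png',im)
p=r.camera_params('wrist')
h=cv2.cvtColor(im,cv2.COLOR_BGR2HSV); m=cv2.inRange(h,(0,150,50),(6,255,255))|cv2.inRange(h,(174,150,50),(180,255,255)); m[330:]=0
for c in cv2.findContours(m,cv2.RETR_EXTERNAL,cv2.CHAIN_APPROX_NONE)[0]:
  if cv2.contourArea(c)>800: print(cv2.boundingRect(c),plaque(p,c,.092))
"
```

```text
[-0.1068 -0.0978  0.0921] [-1.32386561 -2.44283082  1.38983618]
(210, 157, 38, 125) [484.3 -39.  166.7  13.7  50.3]
```

{"method": "move_arm", "body": {"rows": [0, 4, 0, 0, 5, 5, 0, 0, 19.8, 5, 0, 0, 19.8, 5, 0, 0, 19.8, 5, 0, 0, 19.8, 2.5, 0, 0, 19.8, 1, 0, 0, 19.8, 0.1, 0, 0, 19.8, 0.1, 0, 0]}}

```text
clock: 35.92
tcp_pos: [0.6405, -0.094, 0.0917]
orientation: [3.123, -0.329, -0.0]
contact_force: [-0.4, -1.0, -0.9]
grip_width: -0.0001
gripper_force: 0.2
```

```bash
python3 -c "
from h import *
o=r.get_obs();print(toc(o['tcp_pos']),o['contact_force'])
im=r.grab_frame('wrist')
p=r.camera_params('wrist')
h=cv2.cvtColor(im,cv2.COLOR_BGR2HSV); m=cv2.inRange(h,(0,150,50),(6,255,255))|cv2.inRange(h,(174,150,50),(180,255,255)); m[330:]=0
for c in cv2.findContours(m,cv2.RETR_EXTERNAL,cv2.CHAIN_APPROX_NONE)[0]:
  if cv2.contourArea(c)>800: print(cv2.boundingRect(c),plaque(p,c,.092))
"
```

```text
[-0.106   0.0998  0.0917] [-0.36774637 -1.04969501 -0.94320457]
(340, 229, 81, 101) [ 640.2 -133.9  167.9   30.1   45.2]
```

{"method": "move_arm", "body": {"rows": [0, 3, 0, 0, 0, 3, -6, 0, 0, 3, -12, 0, 0, 3, -18, 0, 0, 3, -24, 0, 0, 3, -31, 0, -14, 10, -31, 0, -14, 20, -31, 0, -14, 31.6, -31, 0, -14, 31.6, -31, 0]}}

```text
clock: 37.22
tcp_pos: [0.4747, -0.2977, 0.4011]
orientation: [3.124, -0.328, 0.001]
contact_force: [1.0, 0.0, -0.1]
grip_width: 0.0005
gripper_force: 0.0
```

```bash
python3 -c "
from h import *
o=r.get_obs();print(toc(o['tcp_pos']),go(fromc(.21,-.04,.26),78))
"
```

```text
[ 0.1278 -0.0197  0.4011] [-2.06, 8.21, 14.11, 0.02]
```

{"method": "move_arm", "body": {"rows": [-2, 8.2, 0, 0, -2, 8.2, 0, 0, -2, 8.2, 0, 0, -2, 8.2, 6, 0, -2, 8.2, 12, 0, -2, 8.2, 14.1, 0, -2, 8.2, 14.1, 0]}}

```text
clock: 38.1
tcp_pos: [0.4399, -0.3699, 0.258]
orientation: [-3.122, 0.323, 0.004]
contact_force: [0.7, -0.1, -0.1]
grip_width: 0.0002
gripper_force: 0.0
```

```bash
python3 -c "
from h import *
o=r.get_obs();c=toc(o['tcp_pos']);print(c,o['contact_force'],o['joints'].round(2))
w=.008
for a in (1.5,1.35,1.2,1.05,.9,.75,.6,.45,.3,.15,.07,0):
  d=.185;x=.107-d*np.cos(a)+.008*np.sin(a)+w; z=.062+d*np.sin(a)+.008*np.cos(a)+.014
  print(a,round((x-c[0])*100,1),round((c[2]-z)*100,1))
"
```

```text
[ 0.2057 -0.0386  0.258 ] [ 0.6875622  -0.12359712 -0.14194534] [ 0.84  0.32 -0.31  1.77  0.11  1.07 -1.28]
1.5 -9.6 -0.3
1.35 -12.3 -0.0
1.2 -15.0 0.7
1.05 -17.6 1.8
0.9 -19.9 3.2
0.75 -22.1 5.0
0.6 -23.9 7.1
0.45 -25.4 9.4
0.3 -26.5 12.0
0.15 -27.2 14.6
0.07 -27.5 16.1
0 -27.6 17.4
```

{"method": "move_arm", "body": {"rows": [0, -3, 0, 0, 0, -5, 0, 0, 0, -7, 0, 0, 0, -8.5, 0, 0, 0, -10, 0, 0, 0, -12.5, 0, 0, 0, -15, 0.7, 0, 0, -17.6, 1.8, 0]}}

```text
clock: 39.1
tcp_pos: [0.4765, -0.1994, 0.2416]
orientation: [3.124, -0.329, 0.001]
contact_force: [1.5, -2.3, -0.3]
grip_width: -0.0001
gripper_force: 1.1
```

```bash
python3 -c "
from h import *
o=r.get_obs();c=toc(o['tcp_pos']);print(c,o['contact_force'],o['joints'].round(2))
w=.008
for a in (.9,.75,.6,.45,.3,.15,.07,0):
  d=.185;x=.107-d*np.cos(a)+.008*np.sin(a)+w; z=.062+d*np.sin(a)+.008*np.cos(a)+.014
  print(a,round((x-c[0])*100,1),round((c[2]-z)*100,1))
cv2.imwrite('pics/s4.png',r.grab_frame('scene')[80:360,30:400])
"
```

```text
[ 0.0313 -0.0385  0.2416] [ 1.52436502 -2.3113029  -0.28492767] [ 0.62  0.25 -0.4   1.91  0.12  1.   -1.61]
0.9 -2.5 1.6
0.75 -4.6 3.4
0.6 -6.4 5.5
0.45 -7.9 7.8
0.3 -9.1 10.3
0.15 -9.8 13.0
0.07 -10.0 14.5
0 -10.1 15.8
```

View pics/s4.png

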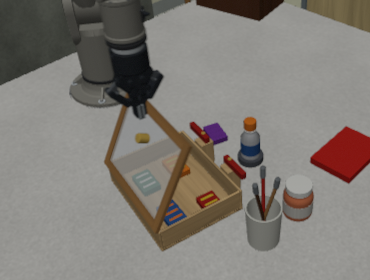

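The lid (145,165) is being pushed over, with the gripper on its outer face near the free edge. I follow the arc down.

{"method": "move_arm", "body": {"rows": [0, -2.5, 1.6, 0, 0, -4.6, 3.4, 0, 0, -6.4, 5.5, 0, 0, -7.9, 7.8, 0, 0, -9.1, 10.3, 0, 0, -9.8, 13, 0, 0, -10, 14.5, 0, 0, -10, 15.4, 0, 0, -10, 15.7, 0, 0, -10, 15.9, 0]}}

```text
clock: 40.4
tcp_pos: [0.497, -0.1029, 0.0838]
orientation: [3.123, -0.329, -0.001]
contact_force: [-9.1, 1.4, 27.7]
grip_width: -0.0
gripper_force: 13.9
```

```bash
python3 -c "
from h import *
o=r.get_obs();c=toc(o['tcp_pos']);print(c,o['contact_force'],o['joints'].round(2))
"
```

```text
[-0.0673 -0.0386  0.0838] [-9.12733437  1.43367253 27.667686  ] [ 0.4   0.46 -0.39  2.06  0.28  0.67 -1.95]
```

The lid is shut: tip height is 70 mm with 28 N of contact. Next is turnbutton 0.

{"method": "move_arm", "body": {"rows": [0, 0, -4, 0, 0, 0, -7, 0, 7, -4, -7, 0, 13.9, -9.5, -7, 0, 13.9, -9.5, -7, 0, 13.9, -9.5, -4, 0, 13.9, -9.5, -0.8, 0, 13.9, -9.5, -0.8, 0, 13.9, -9.5, -0.8, 0]}}

```text
clock: 41.52
tcp_pos: [0.6535, -0.0388, 0.092]
orientation: [-3.124, 0.329, -0.003]
contact_force: [0.6, -0.3, -0.7]
grip_width: 0.0001
gripper_force: 0.0
```

```bash
cat > arc.py <<'E'
from h import *
import sys
s=float(sys.argv[1]); o=r.get_obs(); c=toc(o['tcp_pos']); print(c,o['contact_force'])
for th in np.radians((0,15,30,45,60,75,90)):
    x=-.125+.042*np.sin(th)-.017*np.cos(th); y=s*(.06+.042*np.cos(th)+.017*np.sin(th))
    print(np.round([(y-c[1])*100,(x-c[0])*100,(c[2]-.092)*100],1))
E
python3 arc.py 1
```

```text
[-0.1627  0.1011  0.092 ] [ 0.57583865 -0.31691663 -0.65918975]
[0.1 2.1 0. ]
[0.4 3.2 0. ]
[0.4 4.4 0. ]
[0.1 5.5 0. ]
[-0.5  6.6  0. ]
[-1.4  7.4  0. ]
[-2.4  8.   0. ]
```

{"method": "move_arm", "body": {"rows": [0.1, 2.1, 0, 0, 0.4, 3.2, 0, 0, 0.4, 4.4, 0, 0, 0.1, 5.5, 0, 0, -0.5, 6.6, 0, 0, -1.4, 7.4, 0, 0, -2.4, 8.0, 0, 0, -2.6, 8.0, 0, 0, -2.6, 8.0, 0, 0]}}

```text
clock: 42.65
tcp_pos: [0.6143, -0.112, 0.0916]
orientation: [-3.124, 0.328, -0.015]
contact_force: [11.9, -1.4, -6.4]
grip_width: 0.0001
gripper_force: 6.2
```

```bash
cat > tb.py <<'E'
from h import *
o=r.get_obs();print(toc(o['tcp_pos']),o['contact_force'])
im=r.grab_frame('wrist'); p=r.camera_params('wrist')
h=cv2.cvtColor(im,cv2.COLOR_BGR2HSV); m=cv2.inRange(h,(0,150,50),(6,255,255))|cv2.inRange(h,(174,150,50),(180,255,255))
for c in cv2.findContours(m,cv2.RETR_EXTERNAL,cv2.CHAIN_APPROX_NONE)[0]:
  if cv2.contourArea(c)>400:
    q=plaque(p,c,.092); print(cv2.boundingRect(c),q,"case",toc([q[0]/1e3,q[1]/1e3,.092]),"angle to case x",(q[2]+102.07)%180)
E
python3 tb.py
```

```text
[-0.0829  0.078   0.0916] [11.90719371 -1.3583241  -6.35693485]
(133, 318, 51, 27) [614.4 -56.2 110.   11.1  24.3] case [-0.1375  0.0664  0.092 ] angle to case x 32.06999999999999
```

{"method": "move_arm", "body": {"rows": [0.6, 0, 0, 0, 0.6, 0, -4, 0, 0.6, 0, -8, 0, -17.8, -7.9, -8, 0, -17.8, -7.9, -8, 0, -17.8, -7.9, -8, 0, -17.8, -7.9, -5, 0, -17.8, -7.9, 0, 0, -17.8, -7.9, 0, 0, -17.8, -7.9, 0, 0]}}

```text
clock: 43.95
tcp_pos: [0.4533, 0.0028, 0.0915]
orientation: [3.124, -0.329, 0.0]
contact_force: [0.9, 0.5, 1.2]
grip_width: 0.0001
gripper_force: 0.0
```

```bash
python3 arc.py -1; python3 tb.py
```

```text
[-0.1615 -0.1034  0.0915] [0.91202904 0.49130434 1.1709219 ]
[ 0.1  1.9 -0.1]
[-0.2  3.1 -0.1]
[-0.1  4.3 -0.1]
[ 0.2  5.4 -0.1]
[ 0.8  6.4 -0.1]
[ 1.6  7.3 -0.1]
[ 2.6  7.9 -0.1]
[-0.1615 -0.1034  0.0915] [0.91202904 0.49130434 1.1709219 ]
(345, 138, 48, 185) [473.4 -35.5 167.3  13.9  76.5] case [-0.1283 -0.0758  0.092 ] angle to case x 89.37
```

{"method": "move_arm", "body": {"rows": [0.1, 1.9, 0, 0, -0.2, 3.1, 0, 0, -0.1, 4.3, 0, 0, 0.2, 5.4, 0, 0, 0.8, 6.4, 0, 0, 1.6, 7.3, 0, 0, 2.6, 7.9, 0, 0, 2.9, 7.9, 0, 0, 2.9, 7.9, 0, 0]}}

```text
clock: 45.12
tcp_pos: [0.4625, -0.0809, 0.0897]
orientation: [3.123, -0.329, -0.01]
contact_force: [-7.4, 0.9, 3.8]
grip_width: 0.0001
gripper_force: 3.8
```

{"method": "move_arm", "body": {"rows": [-0.6, 0, 0, 0, -0.6, 0, -5, 0, -0.6, 0, -11, 0, -0.6, 0, -17, 0, -10, -5, -25, 0, -13, -6, -30, 0, -13, -6, -30, 0, -13, -6, -30, 0]}}

```text
clock: 46.12
tcp_pos: [0.3507, 0.0071, 0.3943]
orientation: [3.123, -0.324, 0.014]
contact_force: [1.0, 0.4, -0.5]
grip_width: 0.0002
gripper_force: 0.0
```

```bash
python3 tb.py; python3 - <<'E'
from h import *
t=r.grab_frame("top"); s=r.grab_frame("scene")
a=cv2.convertScaleAbs(cv2.resize(t[100:325,250:480],None,fx=2,fy=2,interpolation=cv2.INTER_CUBIC),alpha=1.5)
b=cv2.resize(s[130:340,100:300],None,fx=450/210,fy=450/210,interpolation=cv2.INTER_CUBIC)[:450,:330]
cv2.imwrite("pics/f.png",np.hstack([a,b]))
E
```

```text
[-0.1443 -0.2047  0.3943] [ 1.00446736  0.369827   -0.4799348 ]
(300, 36, 49, 12) [482.3 -71.2  78.1  53.   11.1] case [-0.0952 -0.0596  0.092 ] angle to case x 0.1699999999999875
```

View pics/f.png

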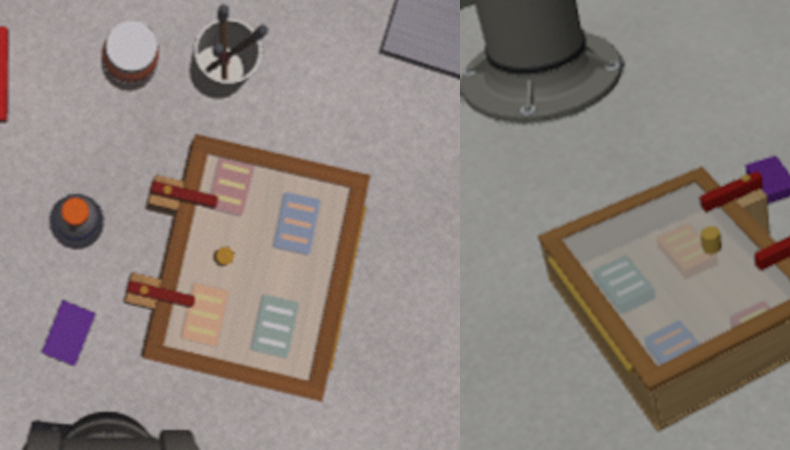

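The lid is shut over four flat plaques, with both red bars across it at (185,193) and (160,293). I check turn0's angle numerically.

```bash
python3 - <<'E'
from h import *
im=r.grab_frame('top'); p=r.camera_params('top')
h=cv2.cvtColor(im,cv2.COLOR_BGR2HSV); m=cv2.inRange(h,(0,170,40),(6,255,255))|cv2.inRange(h,(174,170,40),(180,255,255)); m[:,:315]=0;m[:,365:]=0; m[:180]=0;m[260:]=0
for c in cv2.findContours(m,cv2.RETR_EXTERNAL,cv2.CHAIN_APPROX_NONE)[0]:
  if cv2.contourArea(c)>40:
    q=plaque(p,c,.092); l=np.array([ray(p,u[0],.092)[:2] for u in c],np.float32); v=cv2.fitLine(l,2,0,.01,.01).ravel()
    print(cv2.boundingRect(c),q,"case",toc([q[0]/1e3,q[1]/1e3,.092]),(q[2]+102.07)%180,(np.degrees(np.arctan2(v[1],v[0]))+102.07)%180)
E
```

```text
(323, 243, 24, 10) [482.2 -72.1  75.4  53.1  11.7] case [-0.0943 -0.0595  0.092 ] 177.47 178.99158
(334, 193, 24, 10) [599.  -96.5  77.1  54.2  11.4] case [-0.0949  0.0598  0.092 ] 179.17 0.071136475
```

```bash
python3 -c "
from bench import r
print(r.hand_in())"
```

```text
the job is handed in; nothing more can be done
None
```

I've handed the job in: all four plaques lie flat in the case, the cap was pressed fully down twice and sprang back with the lid open, the lid is shut, and both turnbuttons are turned over it. The final pictures confirm the end state, but `hand_in()` returned no verdict.

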